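# Lay out two finds and their sample vials for the record photograph

### The arm

A 6-joint arm with a two-finger parallel gripper is mounted at the origin on the work surface; the furniture and walls round the work are solid. World frame = base frame: x ahead of the robot, y to its left, z up, the work surface at z = 0. Lengths are in m, angles in rad, forces in N, time in s.
With the tool pointing down it reaches from about 0.325 to 0.85 m from the base axis. Payload 4.4 kg.
Tool frame: the origin (TCP) lies on the centre line of the jaws, within the pads' length; the fingertips stand 14 mm ahead of it and the grasp point (between the pads) lies 5 mm behind it; z points along the fingers, y is the line along which they close (so a half turn about z gives the same grasp; the last joint's range is limited). The gripper opens to 94 mm and grips with 3 to 60 N. Pads are 16 mm wide; open, the fingers measure 119 mm over their backs; the gripper's body (75 mm by 177 mm) begins 78 mm behind the grasp point.
Start: joints at [-1.341, 0.207, 1.542, -0, 1.393, -0.15], TCP at [0.214, -0.534, 0.219] pointing down, gripper open.
Joint ranges: [-2.73, 2.73], [-0.86, 2.22], [0.23, 2.46], [-1.11, 4.25], [0.08, 2.63], [-2.82, 2.82]. Speed limits (rad/s): [2.79, 2.79, 3.14, 3.14, 3.14, 3.14].

### API

Orientations are given as [roll, pitch, yaw] about the fixed x, y, z axes, in that order (R = Rz(yaw) Ry(pitch) Rx(roll)).
In Python, from station import bot, planner, telemetry, optics gives the robot as it stands. The module is installed in compiled form; this text tells all that it offers. Calls block until the motion is done:
- bot.goto(position, orientation): joint-space move of the TCP to a pose.
- bot.servo_line(position, feed=0.15, frame=None, force_limit=None): straight line of the TCP; frame=None keeps the orientation; feed is the mean speed in m/s. With force_limit (N) it stops when the force on the tool has changed by that much, and returns True; else False.
- bot.set_joints(angles): joint-space move.
- bot.grip(opening): finger opening in m; the grip force is fixed at half the most; returns when the fingers have stopped.
- bot.pause(seconds).
- planner.ik(position, orientation): joint angles nearest the present ones, or None.
- telemetry.get_state(): the state.
- optics.read_camera(name): name is "scene" or "top" or "wrist"; returns (picture, depth): 400x640x3 uint8, red, green, blue; 400x640 float32, m along the optical axis (not along the pixel's ray), 0 where there is no reading.
- optics.camera_info(name): a dict with "camera_matrix" (3x3 intrinsics, pixels), "view" (4x4, takes a point from world to camera coordinates). Camera axes: x right, y up, looking along -z (the intrinsics and any distortion apply to the point x, -y, -z); pixel columns grow to the right and rows downward; lengths in m; the calibration is good to about 2 mm. The wrist camera is an equidistant fisheye: a pixel r from the principal point sees the ray r / f radians off the axis. A picture is of the moment at which its call begins: read the wrist's pose just before it. camera_info takes no time and is no camera call; for the wrist camera it gives the pose at the moment of the call.
A pose or a line that the arm cannot do raises bot.PlanningError and nothing moves.
- bot.finish_job(): hands the job in; it is judged then, once.
The state is a dict: "t": time; "joint_pos": joint angles; "joint_velocities": joint speeds; "effort": joint torques, N m; "ee_pos": TCP position; "ee_rot": TCP orientation; "ft_force": force on the tool from outside, world axes, zero at the start; "moment": the same for the moment, N m; "width": finger opening in m; "finger_force": force on a finger pad.
Only numpy, scipy, OpenCV 4.12 (cv2) and the standard library are available. Lean on these libraries where they do the work, as an engineer would, in place of code of your own. Each camera call takes 0.05 s, during which the arm holds its last target. There are 200 camera calls.

### The job

Set up the grey photo board: stand the black-capped vial centred on the black disc and the white-capped vial centred on the white disc, both upright. Lay the blue ring flat at the middle of the board, half-way between the discs, and set the dark brown find centred on top of it; lay the pale tan find on the board midway between the blue ring and the black-and-white scale bar. Let go of everything, and leave the dropper bottle beside the work where it stands.

Things in the scene. Friction and masses are not known exactly. Their poses are not given: they have to be found in the camera images.
- photo_board: Grey panel, fixed, 260 (its x) x 300 (its y) x 6 mm, flat on the table, turned by up to 0.25 rad. Origin: centre of its underside; its top is 6 mm higher. x points away from the robot, y to the left. The discs lie on its y axis, 105 mm from the centre; the scale bar lies 105 mm nearer or farther than the centre, a strip of coloured fields (not the scale bar) opposite.
- black_disc: Black round disc, 40 mm across, 2 mm thick, fixed on the board. Origin: centre of its underside; its top is 2 mm higher, 8 mm above the table. Left or right of the board's centre.
- white_disc: White round disc, 40 mm across, 2 mm thick, fixed on the board. Origin: centre of its underside; its top is 2 mm higher, 8 mm above the table. On the other side from the black disc.
- scale_bar: Strip of alternating black and white fields, 16 (x) x 104 (y) x 2 mm, fixed on the board. Origin: centre of its underside.
- ring_centre (a point): Centre, half-way up, of the loose blue plastic support ring: a thick flat disc 48 mm across and 22 mm high with a 12 mm hole up its middle; z is its axis. It starts flat on the table.
- dark_find_centre (a point): Centre, half-way up, of the loose dark brown find, a rough rigid lump 22 (x) x 33 (y) x 18 mm (z), lying flat at the start; grip it across its x.
- pale_find_centre (a point): Centre, half-way up, of the loose pale tan find, a rough rigid lump 23 (x) x 32 (y) x 19 mm (z), lying flat at the start; grip it across its x.
- black_vial_centre (a point): Centre, half-way up, of the loose sample vial with the black cap: round, 23 mm across, 54 mm high, standing upright; z is its axis.
- white_vial_centre (a point): Centre, half-way up, of the loose sample vial with the white cap: round, 23 mm across, 54 mm high, standing upright; z is its axis.
- dropper: White dropper bottle with a thin nozzle, 49 mm across and 176 mm high, standing loose at the far right of the table; to be left alone. Origin: centre of its underside.
Not all that is in view belongs to the job. Leave any purple look-alike of the part that bears white_vial_centre alone.

How it is judged:
At the end, for the whole second after the job is handed in: At rest: vials upright, 11 mm from the centre of the like-coloured disc; ring flat, 13 mm from the board centre; dark find on the ring, 11 mm from its centre; pale find on the board, 39.5-65.5 mm from the scale bar, under 68 mm from the board centre, 13 mm from the board x axis (horizontal distance between black_vial_centre and black_disc below 0.011 m and angle between each of black_vial_centre, white_vial_centre, ring_centre's own z axis and vertical below 0.12 rad and height (world z) of black_vial_centre between 0.03 and 0.041 m and horizontal distance between white_vial_centre and white_disc below 0.011 m and height (world z) of white_vial_centre between 0.03 and 0.041 m and horizontal distance between ring_centre and photo_board below 0.013 m and height (world z) of ring_centre between 0.013 and 0.022 m and horizontal distance between dark_find_centre and ring_centre below 0.011 m and height (world z) of dark_find_centre between 0.031 and 0.047 m and horizontal distance between pale_find_centre and scale_bar between 0.0395 and 0.0655 m and y of pale_find_centre in the frame of photo_board between -0.013 and 0.013 m and height (world z) of pale_find_centre between 0.011 and 0.026 m and horizontal distance between pale_find_centre and photo_board below 0.068 m and linear speed of each of black_vial, white_vial, support_ring, dark_find, pale_find below 0.01 m/s and angular speed of each of black_vial, white_vial, support_ring, dark_find, pale_find below 0.2 rad/s); the robot touches nothing.
It fails at once if the dropper bottle is moved by more than 30 mm or tipped over (distance of dropper from where it was at the start of the episode above 0.03 m or angle between dropper's own z axis and vertical above 0.3 rad).
It also fails if it takes over 133 s, if anything falls off the work surface, if the arm or the gripper's body presses on something with over 40 N, if the wrist force passes 120 N, or if a joint passes its speed limit or range.

## Working session

There is one attempt and no reset: what is moved stays moved. The work goes in short steps, each a Python script; the robot and the scene stay as the last script left them, time stands still between calls to the robot, and variables do not carry over. Pictures are saved under pics/ and viewed, at most 14 in all, crops included, and the job is handed in when it is done.

```bash
mkdir -p pics; ls; python3 - <<'E'
from station import bot, planner, telemetry, optics
import cv2, numpy as np
for n in ("top","scene"):
    p,d=optics.read_camera(n); cv2.imwrite(f"pics/{n}0.png",p[:,:,::-1]); np.savez(f"{n}0.npz",p=p,d=d)
    i=optics.camera_info(n); print(n,{k:(np.round(v,4).tolist() if not isinstance(v,str) else v) for k,v in i.items()}, (d==0).mean())
s=telemetry.get_state(); print(s["t"],s["ee_pos"],s["ee_rot"],s["width"])
E
```

```text
pics
top {'camera_matrix': [[449.9675, 0.0, 322.97], [0.0, 449.9675, 207.3108], [0.0, 0.0, 1.0]], 'view': [[-0.1209, -0.9927, -0.0017, 0.0031], [0.9704, -0.1185, 0.2106, -0.5642], [-0.2093, 0.0239, 0.9776, -1.1548], [0.0, 0.0, 0.0, 1.0]]} 0.00389453125
scene {'camera_matrix': [[385.3927, 0.0, 320.0794], [0.0, 385.3927, 198.1432], [0.0, 0.0, 1.0]], 'view': [[0.8867, -0.4622, -0.0078, -0.5094], [0.3561, 0.6723, 0.649, -0.2226], [-0.2947, -0.5782, 0.7608, -0.8255], [0.0, 0.0, 0.0, 1.0]]} 0.00398046875
0.1 [ 0.21354603 -0.53315556  0.21840091] [-3.13960415e+00 -2.89600525e-04  3.80835363e-01] 0.0938833280760676
```

View pics/top0.png

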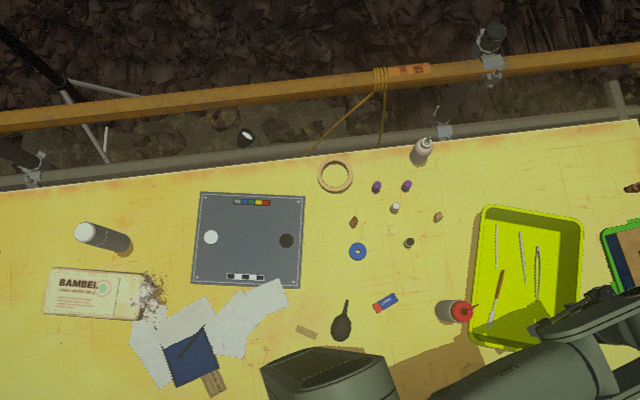

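View pics/scene0.png

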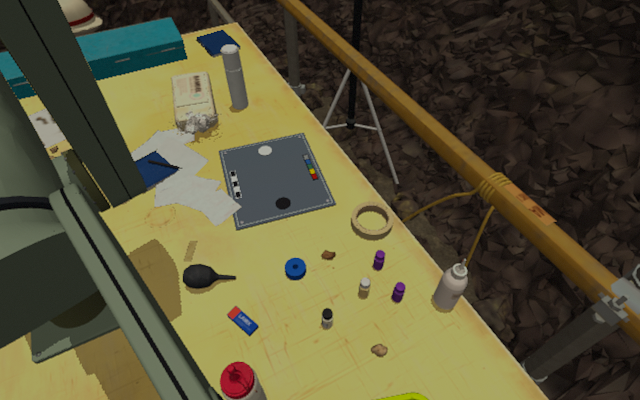

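Candidates in top view:
- White vial: white cap (395,207). The purple vials at (377,187) and (407,186) are look-alikes.
- Black vial: (409,242). The bulb (341,325) is not it.
- Blue ring: (357,252). The wooden ring (335,176) and eraser (385,302) are not it.
- Dark find: (353,222), brown.
- Pale find: (438,217). The tan stick (306,331) is not it.
- Board: scale bar at (246,277) on the near side, colour strip (251,202), white disc (210,237), black disc (287,240).
- Dropper: (423,150). The grey can (88,232) and red bottle (458,312) are not it.

The crop below checks these choices.

```bash
cat > h.py <<'E'
from station import bot, planner, telemetry, optics
import cv2, numpy as np
def ray(name,uv,info=None):
    i=info or optics.camera_info(name); K=i["camera_matrix"]; V=i["view"]
    x=(uv[0]-K[0,2])/K[0,0]; y=(uv[1]-K[1,2])/K[1,1]
    if name=="wrist":
        r=np.hypot(x,y); s=np.sin(r)/max(r,1e-9); d=np.array([x*s,-y*s,-np.cos(r)])
    else: d=np.array([x,-y,-1.])
    R=V[:3,:3]; return -R.T@V[:3,3], R.T@d
def onz(name,uv,z,info=None):
    o,d=ray(name,uv,info); return (o+d*(z-o[2])/d[2])[:2]
def proj(name,P,info=None):
    i=info or optics.camera_info(name); K=i["camera_matrix"]; c=i["view"]@np.r_[P,1]
    p=np.array([c[0],-c[1],-c[2]])
    if name=="wrist":
        n=np.hypot(p[0],p[1]); q=p[:2]/max(n,1e-9)*np.arctan2(n,p[2])
    else: q=p[:2]/p[2]
    return q*[K[0,0],K[1,1]]+K[:2,2]
E
python3 - <<'E'
from h import *
p=np.load("top0.npz")["p"]
c=cv2.resize(p[140:300,180:460],None,fx=2.8,fy=2.8,interpolation=cv2.INTER_CUBIC); cv2.imwrite("pics/crop0.png",c[:,:,::-1])
for n,u,v,z in [("wv",395,207,.054),("bv",409,242,.054),("ring",357,252,.022),("dark",353,222,.018),("pale",438,217,.019),("wd",210,237,.008),("bd",286.5,240.5,.008),("sb",246,277,.008),("drop",423,150,.1),("p1",377,187,.054),("p2",407,186,.054)]:
    print(n,onz("top",(u,v),z).round(3))
i=optics.camera_info("wrist");print(i["camera_matrix"],np.linalg.inv(i["view"]).round(3))
E
```

```text
wv [ 0.539 -0.26 ]
bv [ 0.44  -0.282]
ring [ 0.434 -0.143]
dark [ 0.518 -0.144]
pale [ 0.503 -0.38 ]
wd [0.526 0.255]
bd [0.49  0.045]
sb [0.404 0.165]
drop [ 0.675 -0.35 ]
p1 [ 0.6   -0.219]
p2 [ 0.593 -0.301]
[[309.70691629   0.         320.84317238]
 [  0.         309.70691629 199.48862931]
 [  0.           0.           1.        ]] [[ 0.372  0.894  0.25   0.287]
 [-0.928  0.359  0.097 -0.504]
 [-0.003 -0.268  0.963  0.384]
 [ 0.     0.     0.     1.   ]]
```

View pics/crop0.png

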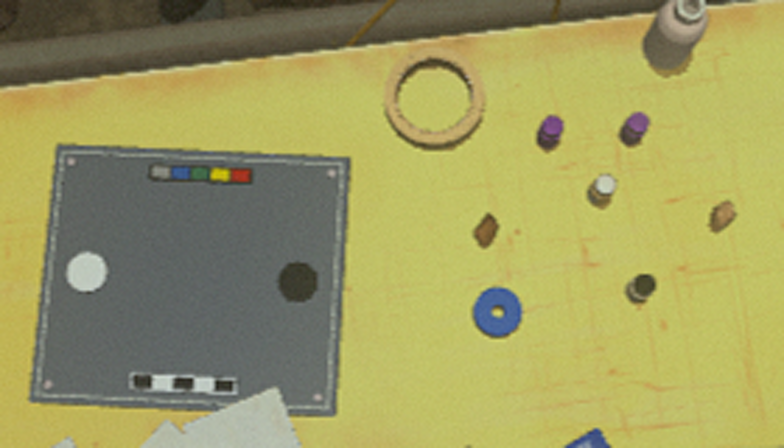

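The crop confirms the choices: white vial, dark find, ring, black vial and pale find are all distinct from the purple vials and wooden ring. Next are the wrist views.

```bash
python3 - <<'E'
from h import *
import pickle
for n,pos in (("wb",[.47,.15,.26]),("wo",[.45,-.24,.22])):
    bot.goto(pos,[np.pi,0,0]); bot.pause(.2)
    i=optics.camera_info("wrist"); p,d=optics.read_camera("wrist")
    pickle.dump((p,d,i),open(n+".pkl","wb")); cv2.imwrite(f"pics/{n}.png",p[:,:,::-1])
    s=telemetry.get_state(); print(s["t"],s["ee_pos"],s["joint_pos"].round(2) )
E
```

```text
2.9417 [0.47014112 0.14958991 0.25992981] [ 0.13  0.    1.68 -0.    1.46  1.7 ]
4.65 [ 0.45042403 -0.23922638  0.22017662] [-0.66  0.07  1.7   0.    1.38  0.91]
```

View pics/wb.png

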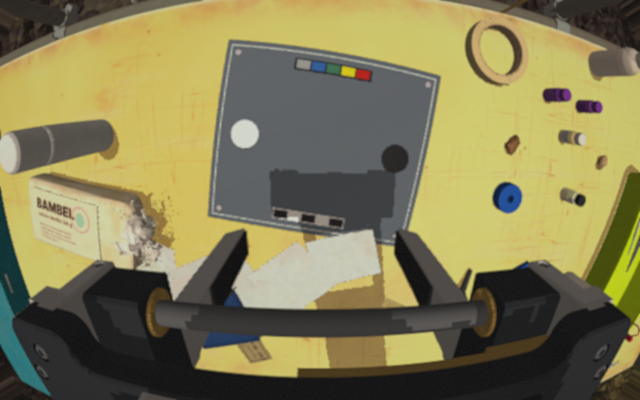

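View pics/wo.png

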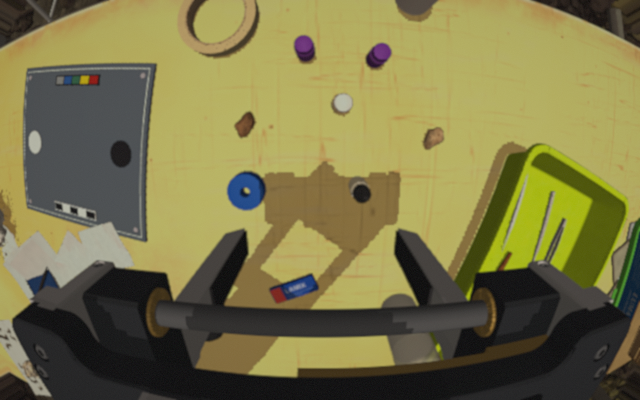

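Board wrist view: white disc (244,134), black disc (395,158), scale bar (308,217). Object view: ring (246,190), dark find (245,124), white vial (342,103), black vial (360,190), pale find (433,137), purple vials (304,47) and (378,54).

```bash
cat >> h.py <<'E'
def blob(name,p,info,uv,R,cond,z):
    """largest-near-uv blob of cond(hsv) inside window; contour cast on plane z"""
    h=cv2.cvtColor(p,cv2.COLOR_RGB2HSV).astype(int); m=cond(h[...,0],h[...,1],h[...,2]).astype(np.uint8)
    w=np.zeros_like(m); u,v=map(int,uv); w[max(v-R,0):v+R+1,max(u-R,0):u+R+1]=1; m*=w
    n,l,st,ce=cv2.connectedComponentsWithStats(m)
    k=max(range(1,n),key=lambda k:st[k,4]); 
    c=max(cv2.findContours((l==k).astype(np.uint8),cv2.RETR_EXTERNAL,cv2.CHAIN_APPROX_NONE)[0],key=len)[:,0]
    q=np.array([onz(name,x,z,info) for x in c.astype(float)])
    ys,xs=np.nonzero(l==k); pts=np.array([onz(name,x,z,info) for x in np.c_[xs,ys].astype(float)])
    rc=cv2.minAreaRect((q*1000).astype(np.float32))
    # long-axis direction by PCA on the plane
    e,V=np.linalg.eigh(np.cov(pts.T)); ang=np.arctan2(V[1,1],V[0,1])
    return dict(px=ce[k],area=st[k,4],cen=pts.mean(0) if name!="x" else None,rc=np.array(rc[0])/1000,size=rc[1],long=ang)
E
cat > m.py <<'E'
from h import *
import pickle
W=pickle.load(open("wb.pkl","rb")); O=pickle.load(open("wo.pkl","rb")); T=(np.load("top0.npz")["p"],None,optics.camera_info("top"))
def show(n,b): print(n,"px",b["px"].round(1),"A",b["area"],"cen",b["cen"].round(4),"rc",b["rc"].round(4),"sz",np.round(b["size"],1),"long",round(b["long"],3))
wht=lambda h,s,v:(v>150)&(s<60); blk=lambda h,s,v:(v<65); blu=lambda h,s,v:(h>100)&(h<125)&(s>130)
fnd=lambda h,s,v:((h<17)|(h>170)|(s<100))&(v>30); drk=lambda h,s,v:((h<20)|(h>170))
for nm,X,cam,px in (("wb",W,"wrist",[(244,134),(395,158),None,None,None,None,None]),("wo",O,"wrist",[None,(121,153),(246,190),(245,124),(433,137),(342,103),(362,192)]),("top",T,"top",[(210,237),(287,240),(357,252),(353,222),(438,217),(396,207),(410,241)])):
    r=lambda k:k if cam=="wrist" else int(k*.8)
    for n,u,R,c,z in zip(("wd","bd","ring","dark","pale","wv","bv"),px,(20,20,26,17,17,13,13),(wht,blk,blu,drk,fnd,wht,blk),(.008,.008,.022,.009,.0095,.054,.054)):
        if u is None: continue
        try: show(nm+" "+n,blob(cam,X[0],X[2],u,r(R),c,z))
        except Exception as e: print(nm,n,"fail",e)
c=lambda p,u,v,r,f:cv2.resize(p[v-r:v+r,u-r:u+r],(240,240),interpolation=cv2.INTER_NEAREST)
p=O[0]; cv2.imwrite("pics/close.png",np.hstack([c(p,245,124,20,0),c(p,433,137,20,0),c(p,360,190,20,0)])[:,:,::-1])
E
python3 m.py
```

```text
wb wd px [244.3 133.4] A 640 cen [0.5265 0.2549] rc [0.527  0.2548] sz [38.5 38.7] long 1.733
wb bd px [394.3 158.8] A 592 cen [0.4911 0.0487] rc [0.4901 0.0482] sz [40.7 35.9] long 2.885
wo bd px [120.4 153.5] A 456 cen [0.4914 0.0472] rc [0.4914 0.0482] sz [38.1 39.2] long 1.494
wo ring px [245.8 190.5] A 968 cen [ 0.4393 -0.1458] rc [ 0.439  -0.1452] sz [45.4 44.7] long 2.327
wo dark px [244.8 124.5] A 282 cen [ 0.5199 -0.1447] rc [ 0.5198 -0.1456] sz [18.9 28.5] long 2.612
wo pale px [433.1 137.3] A 221 cen [ 0.5065 -0.3799] rc [ 0.5057 -0.38  ] sz [22.9 22.1] long 2.345
wo wv px [343. 102.] A 250 cen [ 0.5439 -0.2616] rc [ 0.5439 -0.2611] sz [17.2 18. ] long 1.014
wo bv px [361.3 193.2] A 231 cen [ 0.4444 -0.2834] rc [ 0.4443 -0.2834] sz [18.8 17.5] long -2.675
top wd px [210.5 236.7] A 159 cen [0.5266 0.2541] rc [0.527 0.254] sz [36.2 37.1] long 1.071
top bd px [285.7 240. ] A 127 cen [0.492  0.0473] rc [0.4919 0.0466] sz [33.5 33.5] long -3.139
top ring px [357.4 250.7] A 151 cen [ 0.4369 -0.1448] rc [ 0.4369 -0.1444] sz [42.2 40.9] long -2.949
top dark px [353.2 222.2] A 46 cen [ 0.519  -0.1451] rc [ 0.5193 -0.1461] sz [17.8 22.3] long 2.707
top pale fail max() iterable argument is empty
top wv px [395.9 205.5] A 37 cen [ 0.5428 -0.2627] rc [ 0.5427 -0.2629] sz [16.6 13.9] long 1.753
top bv fail max() iterable argument is empty
```

View pics/close.png

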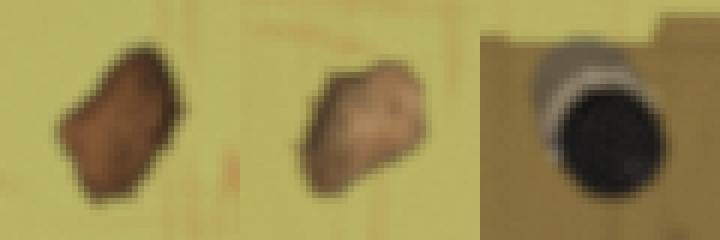

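Views agree within about 2 mm, and the crop shows both finds with their long axes running lower left to upper right. I'll move the ring first, then look closely at the finds.

```bash
cat >> h.py <<'E'
WD=np.array([.5266,.2545]); BD=np.array([.4913,.0478]); C=(WD+BD)/2
by=(WD-BD)/np.linalg.norm(WD-BD); bx=np.array([by[1],-by[0]]); BYAW=np.arctan2(bx[1],bx[0]); PALE=C-.0525*bx
HI=.16
def st(): 
    s=telemetry.get_state(); return f"t {s['t']:.1f} tcp {np.round(s['ee_pos'],4)} w {s['width']:.4f} ff {np.round(s['finger_force'],1)} F {np.round(s['ft_force'],1)}"
def pick(xy,yaw,z,op,zhi=HI):
    bot.grip(op); bot.goto([*xy,zhi],[np.pi,0,yaw]); bot.servo_line([*xy,z],feed=.1)
    bot.grip(0.0); print("grip",st()); bot.servo_line([*xy,zhi],feed=.15); print("lift",st())
def place(xy,yaw,z,op,zhi=HI):
    bot.goto([*xy,zhi],[np.pi,0,yaw]); bot.servo_line([*xy,z+.015],feed=.12)
    hit=bot.servo_line([*xy,z-.001],feed=.02,force_limit=5); print("down",hit,st())
    bot.grip(op); bot.servo_line([*xy,zhi],feed=.15); print("rel",st())
def look(fn,xy,z,yaw=0):
    import pickle
    bot.goto([*xy,z],[np.pi,0,yaw]); bot.pause(.2); i=optics.camera_info("wrist"); p,d=optics.read_camera("wrist")
    pickle.dump((p,d,i),open(fn+".pkl","wb")); cv2.imwrite(f"pics/{fn}.png",p[:,:,::-1]); return p,d,i
E
python3 - <<'E'
from h import *
print(C,BYAW,PALE)
pick([.4385,-.1453],0,.017,.075); place(C,BYAW,.0235,.07)
drk=lambda h,s,v:((h<21)|(h>170))
f=[]
for n,xy in (("dark",np.array([.520,-.145])),("pale",np.array([.506,-.380]))):
    p,d,i=look("c_"+n,xy-[.06,0],.12); u=proj("wrist",[*xy,.009],i)
    for t in (19,21,23):
        b=blob("wrist",p,i,u,32,lambda h,s,v:(h<t)|(h>170),.009); print(n,t,b)
    a,c=map(int,u); f.append(cv2.resize(p[c-32:c+32,a-32:a+32],(300,300),interpolation=cv2.INTER_NEAREST))
cv2.imwrite("pics/cl2.png",np.hstack(f)[:,:,::-1])
E
```

```text
[0.50895 0.15115] -0.1691470880940319 [0.45719924 0.15998794]
grip t 7.8 tcp [ 0.4386 -0.1453  0.0171] w 0.0470 ff 29.9 F [-1.3  0.4  1.4]
lift t 8.9 tcp [ 0.4377 -0.1449  0.1589] w 0.0467 ff 29.9 F [-0.1 -0.6 -0.7]
down True t 12.0 tcp [0.5085 0.1511 0.0231] w 0.0468 ff 29.9 F [0.2 0.6 3.2]
rel t 13.6 tcp [0.508  0.151  0.1589] w 0.0697 ff 0.0 F [-1.2  0.1  0.2]
dark 19 {'px': array([322.09444444, 136.95555556]), 'area': np.int32(540), 'cen': array([ 0.52006672, -0.14445359]), 'rc': array([ 0.51995697, -0.14522481]), 'size': (18.43617820739746, 28.617341995239258), 'long': np.float64(2.6395295021822536)}
dark 21 {'px': array([322.14821429, 137.01428571]), 'area': np.int32(560), 'cen': array([ 0.52001374, -0.14450163]), 'rc': array([ 0.51997125, -0.14524835]), 'size': (18.99203109741211, 29.13772964477539), 'long': np.float64(2.660273027554756)}
dark 23 {'px': array([322.12328767, 136.90410959]), 'area': np.int32(584), 'cen': array([ 0.52011266, -0.14447899]), 'rc': array([ 0.52012598, -0.14541104]), 'size': (19.517175674438477, 29.30150032043457), 'long': np.float64(2.6494287800751124)}
pale 19 {'px': array([324.57063197, 136.7936803 ]), 'area': np.int32(538), 'cen': array([ 0.50625433, -0.38078084]), 'rc': array([ 0.5068143 , -0.37987628]), 'size': (19.76007652282715, 28.271404266357422), 'long': np.float64(2.439373806364584)}
pale 21 {'px': array([324.59219858, 136.81205674]), 'area': np.int32(564), 'cen': array([ 0.50623758, -0.38079987]), 'rc': array([ 0.50667773, -0.37996445]), 'size': (20.08572769165039, 28.889892578125), 'long': np.float64(2.4585178026532852)}
pale 23 {'px': array([324.43543046, 136.85430464]), 'area': np.int32(604), 'cen': array([ 0.50619891, -0.38066044]), 'rc': array([ 0.50669406, -0.37968369]), 'size': (21.305845260620117, 29.35649299621582), 'long': np.float64(2.4588509316341502)}
```

View pics/cl2.png

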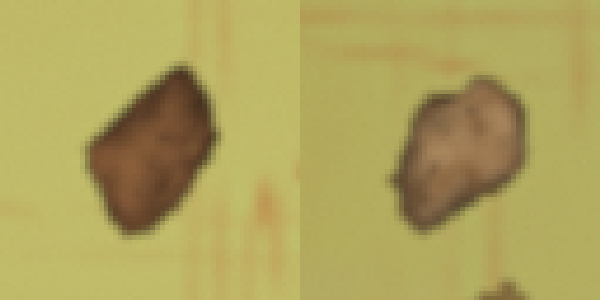

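The close crop shows each find clean and isolated, with long axes at about −0.49 rad (dark) and −0.69 rad (pale). I'll pick the pale find now, then check the board.

```bash
python3 - <<'E'
from h import *
pick([.5065,-.3804],2.455-np.pi,.0165,.06); place(PALE,BYAW,.0235,.055)
p,d,i=look("b1",C-.09*bx,.16,BYAW)
b=blob("wrist",p,i,proj("wrist",[*C,.028],i),45,lambda h,s,v:(h>100)&(h<125)&(s>130),.028); print(b, "err",b["rc"]-C)
b=blob("wrist",p,i,proj("wrist",[*PALE,.0155],i),40,lambda h,s,v:(h<25)&(s>50),.0155); print(b,"err",b["rc"]-PALE)
E
```

```text
grip t 19.7 tcp [ 0.5064 -0.3804  0.0165] w 0.0211 ff 30.0 F [-0.7 -0.2  1.6]
lift t 20.8 tcp [ 0.5058 -0.3797  0.1586] w 0.0209 ff 30.0 F [-0.7  0.2 -1. ]
down True t 24.7 tcp [0.4568 0.1599 0.0224] w 0.0214 ff 30.0 F [ 0.2 -0.2  5.2]
rel t 26.4 tcp [0.4563 0.1598 0.159 ] w 0.0551 ff 0.0 F [ 0.5  0.4 -0.2]
{'px': array([320.98684211, 106.4124714 ]), 'area': np.int32(1748), 'cen': array([0.50711177, 0.15205334]), 'rc': array([0.50701892, 0.15205928]), 'size': (45.51890563964844, 45.22614288330078), 'long': np.float64(0.8287432553811558)} err [-0.00193108  0.00090928]
{'px': array([321.01803607, 156.87775551]), 'area': np.int32(499), 'cen': array([0.45738878, 0.1605049 ]), 'rc': array([0.45711804, 0.16151672]), 'size': (21.34395980834961, 30.03586196899414), 'long': np.float64(2.9958866944041223)} err [-8.12009404e-05  1.52878592e-03]
```

View pics/b1.png

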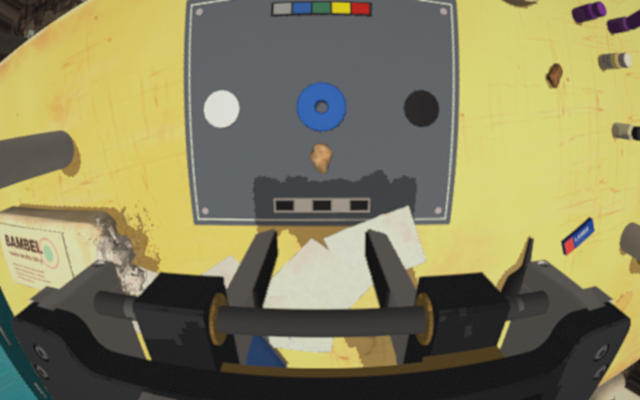

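The ring (321,106) is 2 mm from the board centre, and the pale find (321,157) sits between the ring and the scale bar (321,205). Dark find and vials next.

```bash
python3 - <<'E'
from h import *
pick([.5200,-.1449],2.65-np.pi,.0165,.06); place([.5073,.1518],BYAW,.0455,.055)
pick([.5434,-.2618],0,.025,.05); place(WD,0,.034,.05)
pick([.4444,-.2834],0,.025,.05); place(BD,0,.034,.05)
p,d,i=look("b2",C-.09*bx,.18,BYAW)
q=lambda xy,z,R,f:(lambda b:(b["rc"].round(4),np.round(b["size"],1)))(blob("wrist",p,i,proj("wrist",[*xy,z],i),R,f,z))
print("ring",q(C,.028,45,lambda h,s,v:(h>100)&(h<125)&(s>130)))
print("dark",q(C,.037,30,lambda h,s,v:(h<25)&(s>50)))
print("pale",q(PALE,.0155,30,lambda h,s,v:(h<25)&(s>50)))
print("wv",q(WD,.062,16,lambda h,s,v:(v>150)&(s<60)),WD)
print("bv",q(BD,.062,16,lambda h,s,v:v<65),BD)
E
```

```text
grip t 30.8 tcp [ 0.5199 -0.1449  0.0165] w 0.0198 ff 30.0 F [ 0.1 -0.1 -0. ]
lift t 31.9 tcp [ 0.5191 -0.1445  0.1589] w 0.0201 ff 30.0 F [-0.3 -0.6  0.3]
down False t 35.0 tcp [0.5074 0.1518 0.0445] w 0.0199 ff 30.0 F [ 0.9 -0.4 -0.1]
rel t 36.7 tcp [0.5065 0.1517 0.159 ] w 0.0549 ff 0.0 F [-0.8 -0.  -0.7]
grip t 40.6 tcp [ 0.5435 -0.2619  0.0252] w 0.0228 ff 30.0 F [ 0.1 -0.2  0.8]
lift t 41.6 tcp [ 0.5426 -0.2613  0.1587] w 0.0222 ff 30.0 F [-0.7 -0.2 -0.7]
down True t 45.3 tcp [0.5262 0.2544 0.0332] w 0.0225 ff 30.0 F [-1.5  0.6  4.5]
rel t 46.9 tcp [0.5257 0.2542 0.1588] w 0.0504 ff 0.0 F [-0.4 -0.1 -0.4]
grip t 51.2 tcp [ 0.4445 -0.2835  0.0252] w 0.0223 ff 30.0 F [-0.  -0.3  1.6]
lift t 52.2 tcp [ 0.4437 -0.2828  0.1589] w 0.0221 ff 30.0 F [-0.1  0.2 -0.8]
down True t 55.3 tcp [0.4909 0.0479 0.0332] w 0.0221 ff 30.0 F [-0.2 -0.6  3.9]
rel t 56.9 tcp [0.4904 0.0479 0.159 ] w 0.0500 ff 0.0 F [-0.6 -0.1 -0.3]
ring (array([0.5067, 0.1524]), array([45.5, 46.2]))
dark (array([0.5073, 0.152 ]), array([18.6, 29. ]))
pale (array([0.4573, 0.1615]), array([21.5, 30. ]))
wv (array([0.5263, 0.2545]), array([18.6, 18.2])) [0.5266 0.2545]
bv (array([0.4924, 0.0547]), array([31.4, 19.7])) [0.4913 0.0478]
```

View pics/b2.png

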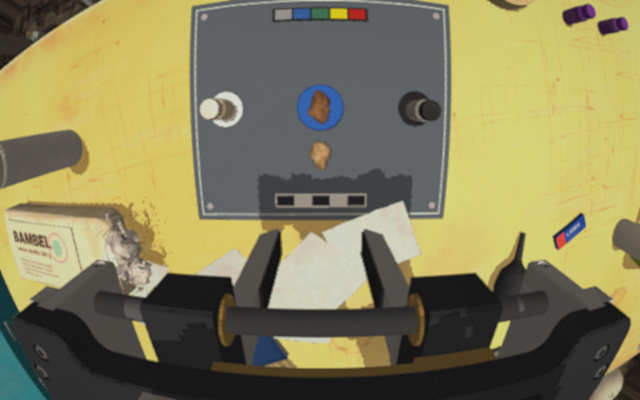

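The picture shows the white vial (211,109) upright on the white disc and the black vial (429,110) on the black disc. The dark find (320,106) is on the ring and the pale find (320,155) is in place. The black vial's 7 mm offset comes from its mask merging with the disc. I'm handing in.

```bash
python3 -c "
from h import *
print(proj('wrist',[*BD,.062],__import__('pickle').load(open('b2.pkl','rb'))[2]))
bot.pause(.5); print(bot.finish_job(), st())"
```

```text
[431.97346631 107.79129639]
the job is handed in; nothing more can be done
the job is handed in; nothing more can be done
```

I handed the job in at about 60 s of the 133 s: the final picture shows both vials upright on their discs, the blue ring within about 3 mm of the board centre with the dark find on it, and the pale find about 2 mm from its spot; the dropper was not approached, and I have no judge's verdict.

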